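Stack the slip clutch of the focus drive

TASK

Go on building the small slip clutch on the bench: its hub already carries one separator plate. Lower the friction disc (the thicker ring with the notched rim) over the hub with its tab on the side opposite to the tab of the plate already there, then the loose separator plate (the thinner, smooth ring) on top of it with its tab opposite to the disc's. Both must lie flat, all the way down on the stack.

Things in the scene. Friction and masses are not known exactly. Their poses are not given: they have to be found in the camera images.
- hub: Fixed clutch hub: round grey foot 90 mm wide, on it the first separator plate (52 mm, tab along hub +x, top 23 mm above origin). Through it stands a bright flat steel post, 28 mm along x, 12 along y, rounded top at 62 mm. A ring fits over it with 4 mm play and about 20 deg of turn, its x axis along the hub's x, either way round. Origin: centre of the foot's underside, z up.
- friction_disc: Dark steel ring, 11 mm thick, 0.12 kg, five small square teeth on the rim, out to 30 mm. 52 mm across the flats on its +y and -y sides (grip these from above). Bore 38 mm, two inner teeth at +y and -y with a 20 mm gap between. Tab along +x, to 43 mm. Lies flat on a 1.6 mm mat. Origin: centre of underside. Home: origin 23 mm above the hub's, tab to hub -x.
- separator_plate: Dark steel ring, 7 mm thick, 0.09 kg, smooth rim, plain faces. 52 mm across the flats on its +y and -y sides (grip these from above). Bore 38 mm, two inner teeth at +y and -y with a 20 mm gap between. Tab along +x, to 43 mm. Lies flat on a 1.6 mm mat. Origin: centre of underside. Home, on the disc: origin 34 mm above the hub's, tab to hub +x.
- disc_tab (a point): Middle of the friction disc's 14 mm wide outer tab, 37 mm along +x from the disc's axis, at mid thickness.
- separator_tab (a point): Middle of the loose separator plate's 14 mm wide outer tab, 37 mm along +x from its axis, at mid thickness.
There are look-alikes about, which are no part of the job. Leave any blue look-alike of the friction_disc alone. What is shaped like the separator_plate but red is not meant.

How it is judged:
By the outcome, as a careful person would: the job done as asked, in the order asked, and still so for the second after the job is handed in, with the robot touching nothing.
It also fails if it takes over 64 s, if anything falls off the work surface, if the arm or the gripper's body presses on something with over 40 N, if the wrist force passes 120 N, or if a joint passes its speed limit or range.

ROBOT

A 7-joint arm with a two-finger parallel gripper is mounted at the origin on a cart in front of the work surface, level with it; the furniture and walls round the work are solid. World frame = base frame: x ahead of the robot, y to its left, z up, the work surface at z = 0. Lengths are in m, angles in rad, forces in N, time in s.
With the tool pointing down it reaches from about 0.425 to 0.925 m from the base axis. Payload 6.8 kg.
Tool frame: the origin (TCP) lies at the very end of the fingers, on their centre line; the grasp point (between the pads) lies 19 mm behind it; z points along the fingers, y is the line along which they close (so a half turn about z gives the same grasp; the last joint's range is limited). The gripper opens to 85 mm and grips with 20 to 120 N. Pads are 22 mm wide; open, the fingers measure 114 mm over their backs; the gripper's body (76 mm by 85 mm) begins 54 mm behind the grasp point. The pads swing forward as they close: fully open they stand 13 mm farther back than shut.
Start: joints at [-1.375, 0.477, 0.022, 1.555, -0.011, 1.109, -0.083], TCP at [0.202, 0.644, 0.231] pointing down, gripper open.
Joint ranges: [-2.96, 2.96], [-0.34, 2.1], [-1.41, 1.46], [0.24, 2.44], [-1.37, 4.51], [0.17, 1.92], [-2.96, 2.96]. Speed limits (rad/s): [2.39, 2.39, 3.14, 3.14, 3.14, 3.14, 3.14].

INTERFACE

Orientations are given as a unit quaternion [w, x, y, z].
In Python, from station import get_obs, read_camera, hand_in gives the robot as it stands.
- The arm moves only by the tool arm_command, never from a script. Its argument "commands" is one flat list of numbers, 7 for each row, row after row: the shift along the tool's x, y, z in m, then the turn, a rotation vector about the tool's x, y, z in degrees, then the opening, from 0 (shut) to 1 (fully open). In form: [tx, ty, tz, rx, ry, rz, fingers, tx, ty, tz, rx, ry, rz, fingers, ...]. A call has 1 to 8 rows; each row is the pose to reach, as a shift and turn from the pose commanded when the call began, along the tool's axes at that moment; what a row does not reach only later rows make up. A row lasts 1/10 s, in which the tool goes at most 50 mm and 8.59 degrees, less where a joint would pass 70% of its speed; a pose out of reach is approached as far as the arm can. A call with a gripper value outside its range is refused whole. The fingers move at their own pace and stop on an object; "force" is the grip in N (left out, the last holds). Time passes only in rows, so rows that repeat a pose let the fingers close. It gives the time, the measured TCP pose, the force, the opening and the grip force at its end, in the units of the state.
- get_obs(): the state, without advancing time (a new reading comes with each control period).
- read_camera(name): name is "scene" or "top" or "wrist"; returns a dict with "img" (384x512x3 uint8, red, green, blue), "camera_matrix" (3x3 intrinsics, pixels), "pose" (4x4, takes a point from camera to world coordinates). Camera axes: x right, y down, z forward; pixel columns grow to the right and rows downward; lengths in m; the calibration is good to about 2 mm. A picture is of the moment at which its call begins. There is no depth.
- hand_in(): hands the job in; it is judged then, once.
The state is a dict: "t": time; "q": joint angles; "joint_vel": joint speeds; "joint_torque": joint torques, N m; "eef_pos": TCP position; "tool_rot": TCP orientation; "contact_force": force on the tool from outside, world axes, zero at the start; "torque": the same for the moment, N m; "gripper_width": opening from 0.0 (shut) to 1.0 (fully open); "grasp_force": force on a finger pad.
Only numpy, scipy, OpenCV 4.12 (cv2) and the standard library are available. Lean on these libraries where they do the work, as an engineer would, in place of code of your own. Each camera call takes 0.05 s, during which the arm holds its last target. There are 200 camera calls.

## Working session

There is one attempt and no reset: what is moved stays moved. The work goes in short steps, Python scripts to look and compute and a tool call to move; the robot and the scene stay as the last step left them, time stands still between calls to the robot, and variables do not carry over. Pictures are saved under pics/ and viewed, at most 10 in all, crops included, and the job is handed in when it is done.

Besides the shell and the picture viewer there is one more tool, called after "Request:" as a command line: name --argument value ..., lists and objects as JSON in quotes. arm_command: Moves the arm, as the interface text tells. Its arguments: {"type":"object","properties":{"commands":{"type":"array","items":{"type":"number"}},"force":{"type":"number"}},"required":["commands"]}

```bash
mkdir -p pics
cat > h.py <<'E'
import numpy as np, cv2
from station import get_obs, read_camera, hand_in
def snap(n,f):
    c=read_camera(n); cv2.imwrite('pics/'+f,c['img'][:,:,::-1]); np.savez('pics/'+f+'.npz',**{k:c[k] for k in('img','camera_matrix','pose')}); return c
def ray(c,px,z):
    px=np.atleast_2d(np.array(px,float)); K=c['camera_matrix'];T=c['pose']
    d=(T[:3,:3]@np.linalg.inv(K)@np.c_[px,np.ones(len(px))].T).T
    o=T[:3,3]; return o+d*((z-o[2])/d[:,2])[:,None]
def proj(c,P):
    P=np.atleast_2d(P);T=np.linalg.inv(c['pose']);q=(T[:3,:3]@P.T).T+T[:3,3]; q=(c['camera_matrix']@q.T).T; return q[:,:2]/q[:,2:]
E
python3 - <<'E'
from h import *
a=snap('top','t0.png');b=snap('scene','s0.png')
o=get_obs();print(o['t'],o['eef_pos'],o['tool_rot'],o['gripper_width'])
for c in(a,b):print(c['pose'].round(3).tolist(),c['camera_matrix'][0,0])
E
```

```text
0.1 [0.20181718 0.64357159 0.23041659] [-4.86722045e-05  1.51325383e-01  9.88483661e-01 -8.23710260e-04] 1.0024742863431348
[[0.019, -0.991, 0.134, 0.404], [-0.999, -0.023, -0.025, 0.138], [0.028, -0.134, -0.991, 1.199], [0.0, 0.0, 0.0, 1.0]] 478.7320798175191
[[0.836, -0.388, 0.388, 0.214], [-0.549, -0.574, 0.608, -0.406], [-0.014, -0.721, -0.693, 0.675], [0.0, 0.0, 0.0, 1.0]] 406.1139843963889
```

View pics/t0.png

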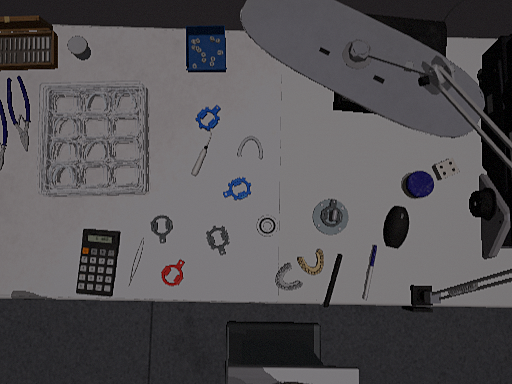

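View pics/s0.png

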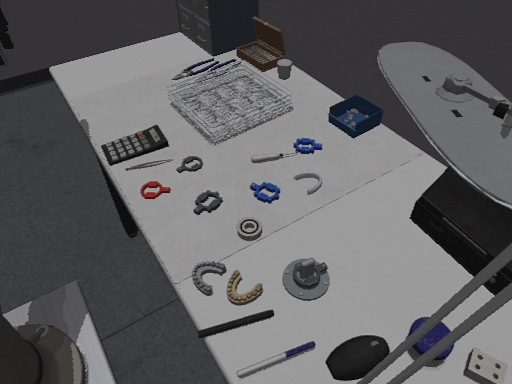

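The top view shows the friction disc (toothed, dark) at about (218,238), the separator at (162,226) and the hub at (330,215). The red and blue parts are decoys, and a lamp hangs at upper right. The scene view shows the disc at (208,202), the separator at (190,164) and the hub at (307,275).

```bash
cat > m.py <<'E'
from h import *
def ld(f):
    return dict(np.load('pics/'+f+'.npz'))
a=ld('t0.png');b=ld('s0.png')
def tri(pa,pb):
    o1=a['pose'][:3,3];o2=b['pose'][:3,3]
    d1=ray(a,pa,0)[0]-o1;d2=ray(b,pb,0)[0]-o2
    s=np.linalg.lstsq(np.c_[d1,-d2],o2-o1,rcond=None)[0]
    return (o1+s[0]*d1).round(3),(o2+s[1]*d2).round(3)
print('lamp',tri((357,50),(458,84)), tri((435,77),(505,107)))
print('tcp in top',proj(a,[.202,.644,.231]),'scene',proj(b,[.202,.644,.231]))
def part(c,box,zt,name):
    x0,y0,x1,y1=box; g=c['img'][y0:y1,x0:x1].max(2)
    m=(g<105).astype(np.uint8)
    n,l,s,_=cv2.connectedComponentsWithStats(m); k=1+s[1:,4].argmax(); m=(l==k).astype(np.uint8)
    cs,_=cv2.findContours(m,cv2.RETR_EXTERNAL,cv2.CHAIN_APPROX_NONE)
    p=cs[0][:,0]+[x0,y0]; w=ray(c,p,zt)[:,:2]
    # min enclosing circle is tab biased: find tab tip as farthest from centroid, then fit circle to rest
    ce=w.mean(0)
    for _ in range(10):
        r=np.linalg.norm(w-ce,axis=1); q=w[r<.0325]
        A=np.c_[2*q,np.ones(len(q))]; ce=np.linalg.lstsq(A,(q**2).sum(1),rcond=None)[0][:2]
    r=np.linalg.norm(w-ce,axis=1); tip=w[r>.036]; d=tip.mean(0)-ce
    print(name,s[k].tolist(),ce.round(4),'R',np.median(r).round(4),'rmax',r.max().round(4),'ang',np.degrees(np.arctan2(d[1],d[0])).round(1))
part(a,(200,218,238,262),.0126,'disc top');part(b,(190,184,228,220),.0126,'disc scene')
part(a,(146,208,180,248),.0086,'sep top');part(b,(173,151,208,178),.0086,'sep scene')
def crop(c,u,v,r,k): return cv2.resize(c['img'][v-r:v+r,u-r:u+r],(k,k),interpolation=cv2.INTER_CUBIC)
cv2.imwrite('pics/c1.png',np.hstack([crop(a,330,215,28,380),crop(b,307,275,35,380)])[:,:,::-1])
E
python3 m.py
```

```text
lamp (array([ 0.811, -0.084,  0.321]), array([ 0.812, -0.084,  0.321])) (array([ 0.738, -0.211,  0.378]), array([ 0.73 , -0.201,  0.371]))
tcp in top [[-28.00049987 360.43393489]] scene [[ 9.55069439 61.87729455]]
disc top [6, 7, 24, 31, 334] [0.4562 0.19  ] R 0.0272 rmax 0.0442 ang -159.3
disc scene [4, 6, 29, 25, 407] [0.4544 0.1884] R 0.0299 rmax 0.0443 ang -157.2
sep top [4, 7, 23, 29, 306] [0.4831 0.3295] R 0.0265 rmax 0.0429 ang -173.4
sep scene [3, 5, 27, 17, 240] [0.4818 0.3297] R 0.0281 rmax 0.0426 ang -172.5
```

View pics/c1.png

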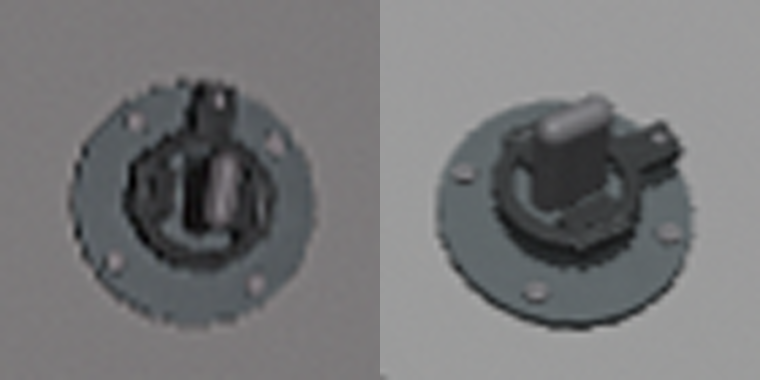

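The crops show the post and the plate tab both pointing nearly along world +x, with the tab up in the top view. I'll turn the marked pixels into positions.

```bash
cat > n.py <<'E'
from m import *
A=lambda x,y:(302+x/6.786-.4,187+y/6.786-.4)
B=lambda x,y:(272+(x-380)/5.43-.4,240+y/5.43-.4)
print('post ends top',ray(a,[A(229,160),A(217,218)],.061).round(4).tolist())
print('post ends scene',ray(b,[B(605,102),B(548,130)],.061).round(4).tolist())
print('tab',ray(a,A(214,105),.0195).round(4),ray(b,B(672,148),.0195).round(4))
for c,box,n in((a,(300,185,362,248),'t'),(b,(275,250,340,305),'s')):
    x0,y0,x1,y1=box; g=c['img'][y0:y1,x0:x1].astype(int)
    bg=np.median(np.r_[g[0],g[-1]],axis=0)
    m=(np.abs(g-bg).sum(2)>45).astype(np.uint8); m[:3]=0
    cs,_=cv2.findContours(m,cv2.RETR_EXTERNAL,cv2.CHAIN_APPROX_NONE); p=max(cs,key=len)[:,0]+[x0,y0]
    for z in(.010,.014):
        w=ray(c,p,z)[:,:2]; q=w
        for _ in range(15):
            ce=np.linalg.lstsq(np.c_[2*q,np.ones(len(q))],(q**2).sum(1),rcond=None)[0][:2]
            r=np.linalg.norm(w-ce,axis=1); q=w[abs(r-np.median(r))<.0025]
        print(n,z,'foot',ce.round(4),np.median(r).round(4),len(q),len(w))
print('lamp edge',ray(a,[(330,90),(420,130),(475,130)],.3).round(3).tolist())
E
python3 n.py | grep -v -e disc -e sep
```

```text
lamp (array([ 0.811, -0.084,  0.321]), array([ 0.812, -0.084,  0.321])) (array([ 0.738, -0.211,  0.378]), array([ 0.73 , -0.201,  0.371]))
tcp in top [[-28.00049987 360.43393489]] scene [[ 9.55069439 61.87729455]]
post ends top [[0.5257, -0.093, 0.061], [0.505, -0.0886, 0.061]]
post ends scene [[0.5274, -0.0898, 0.061], [0.5047, -0.0881, 0.061]]
tab [[ 0.5503 -0.0959  0.0195]] [[ 0.5558 -0.0968  0.0195]]
t 0.01 foot [ 0.515  -0.0896] 0.0444 105 107
t 0.014 foot [ 0.5147 -0.0888] 0.0443 105 107
s 0.01 foot [ 0.513  -0.0912] 0.0453 120 134
s 0.014 foot [ 0.5112 -0.0931] 0.045 120 134
lamp edge [[0.737, -0.035, 0.3], [0.661, -0.211, 0.3], [0.664, -0.32, 0.3]]
```

```bash
cat > g.py <<'E'
import sys
from h import *
from scipy.spatial.transform import Rotation as R
# usage: g.py x y z yaw_of_tool_y_deg  -> shift, rotvec(deg)
def to(x,y,z,yaw,quiet=0):
    o=get_obs();q=o['tool_rot'];r=R.from_quat([q[1],q[2],q[3],q[0]])
    t=np.radians(yaw);ty=np.array([np.cos(t),np.sin(t),0]);tz=np.array([0,0,-1.]);tx=np.cross(ty,tz)
    g=R.from_matrix(np.c_[tx,ty,tz])
    print('t',o['t'],'pos',o['eef_pos'].round(4),'yaw',np.degrees(np.arctan2(*r.as_matrix()[1::-1,1])).round(1),'q7',o['q'][6].round(2),'w',round(o['gripper_width'],3))
    print('shift',r.inv().apply(np.array([x,y,z])-o['eef_pos']).round(4).tolist(),'rot',(r.inv()*g).as_rotvec(degrees=True).round(2).tolist())
if __name__=='__main__': to(*map(float,sys.argv[1:5]))
E
python3 g.py .4553 .189 .14 112
```

```text
t 0.1 pos [0.2018 0.6436 0.2304] yaw 72.6 q7 -0.08 w 1.002
shift [-0.3779, -0.3578, 0.0911] rot [-0.09, -0.02, -39.41]
```

Request:
arm_command --commands '[-0.378,-0.358,0.05,0,0,-39.4,1,-0.378,-0.358,0.05,0,0,-39.4,1,-0.378,-0.358,0.05,0,0,-39.4,1,-0.378,-0.358,0.05,0,0,-39.4,1,-0.378,-0.358,0.05,0,0,-39.4,1,-0.378,-0.358,0.05,0,0,-39.4,1,-0.378,-0.358,0.05,0,0,-39.4,1,-0.378,-0.358,0.05,0,0,-39.4,1]'

```text
t: 0.9
eef_pos: [0.3964, 0.2943, 0.1928]
tool_rot: [-0.0, -0.191, 0.982, 0.0]
contact_force: [1.5, 0.5, -0.3]
gripper_width: 1.001
grasp_force: 0.0
```

```bash
python3 g.py .4553 .189 .14 112
```

```text
t 0.9 pos [0.3964 0.2943 0.1928] yaw 112.0 q7 1.19 w 1.001
shift [-0.0152, -0.1197, 0.0528] rot [0.0, -0.01, -0.01]
```

Request:
arm_command --commands '[-0.015,-0.12,0.053,0,0,0,0.8,-0.015,-0.12,0.053,0,0,0,0.8,-0.015,-0.12,0.053,0,0,0,0.8,-0.015,-0.12,0.053,0,0,0,0.8,-0.015,-0.12,0.053,0,0,0,0.8,-0.015,-0.12,0.053,0,0,0,0.8,-0.015,-0.12,0.053,0,0,0,0.8]'

```text
t: 1.6
eef_pos: [0.4544, 0.1924, 0.1405]
tool_rot: [0.0, -0.192, 0.981, 0.0]
contact_force: [-0.3, -0.1, -0.2]
gripper_width: 0.8
grasp_force: 0.0
```

```bash
python3 - <<'E'
from h import *
c=snap('wrist','w1.png')
print(c['pose'].round(3).tolist(),c['camera_matrix'][0,0],proj(c,[.4553,.189,.0126]))
E
python3 g.py .4553 .189 .14 112
```

```text
[[-0.378, 0.892, 0.247, 0.392], [0.926, 0.364, 0.102, 0.168], [0.001, 0.267, -0.964, 0.285], [0.0, 0.0, 0.0, 1.0]] 264.4887756050043 [[249.96920857 184.3071498 ]]
t 1.65 pos [0.4544 0.1922 0.1405] yaw 112.1 q7 1.46 w 0.805
shift [0.0004, -0.0033, 0.0005] rot [0.03, 0.05, 0.13]
```

View pics/w1.png

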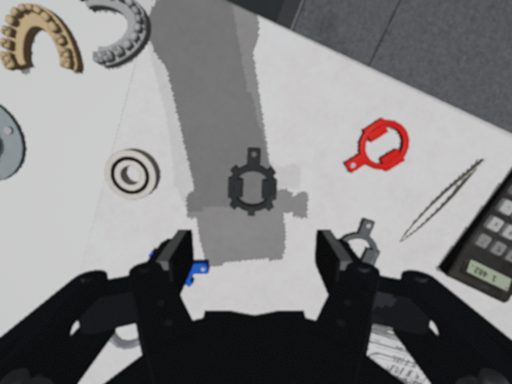

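The wrist view shows the disc at about (252,187) with its tab up at (254,155). I'll refine that from this close view.

```bash
cat > p.py <<'E'
from h import *
def part(c,uv,zt,thr=60,r0=45):
    u,v=map(int,uv);x0,y0=u-r0,max(v-r0,0); g=c['img'][y0:v+r0,x0:u+r0].max(2)
    m=(g<thr).astype(np.uint8); n,l,s,_=cv2.connectedComponentsWithStats(m); k=1+s[1:,4].argmax(); m=(l==k).astype(np.uint8)
    cs,_=cv2.findContours(m,cv2.RETR_EXTERNAL,cv2.CHAIN_APPROX_NONE)
    w=ray(c,cs[0][:,0]+[x0,y0],zt)[:,:2]; ce=w.mean(0)
    for _ in range(20):
        r=np.linalg.norm(w-ce,axis=1); q=w[r<.0325]; ce=np.linalg.lstsq(np.c_[2*q,np.ones(len(q))],(q**2).sum(1),rcond=None)[0][:2]
    r=np.linalg.norm(w-ce,axis=1); d=w[r>.036].mean(0)-ce; th=np.arctan2(d[1],d[0])
    for _ in range(3):
        X=np.array([np.cos(th),np.sin(th)]);Y=np.array([-X[1],X[0]]); a=(w-ce)@X; b=(w-ce)@Y
        f=abs(a)<.006; lo=b[f&(b<0)].mean();hi=b[f&(b>0)].mean(); ce=ce+Y*(lo+hi)/2
        d=w[a>.036].mean(0)-ce; th=np.arctan2(d[1],d[0])
    print('box',s[k].tolist(),'c',ce.round(4),'ang',np.degrees(th).round(1),'tip',a.max().round(4),'back',a.min().round(4),'flats',((hi-lo)*1e3).round(1))
E
python3 - <<'E'
from p import *
c=dict(np.load('pics/w1.png.npz'))
for t in(50,60,75):part(c,(252,187),.0126,t)
for t in(60,80,90):part(c,(360,245),.0086,t,30)
E
```

```text
box [28, 50, 37, 16, 118] c [nan nan] ang nan tip nan back nan flats nan
box [22, 6, 47, 63, 1228] c [0.457  0.1918] ang -161.1 tip 0.0409 back -0.026 flats 48.6
box [21, 6, 48, 67, 1459] c [0.4579 0.1921] ang -160.5 tip 0.042 back -0.03 flats 49.6
box [0, 20, 49, 40, 863] c [0.4994 0.3265] ang 89.6 tip 0.0444 back -0.0265 flats 22.5
box [0, 4, 49, 56, 1193] c [nan nan] ang nan tip nan back nan flats nan
box [0, 4, 49, 56, 1292] c [0.4927 0.3267] ang -177.0 tip 0.0482 back -0.0286 flats 44.8p.py:9: RuntimeWarning: Mean of empty slice.
  r=np.linalg.norm(w-ce,axis=1); d=w[r>.036].mean(0)-ce; th=np.arctan2(d[1],d[0])
  ret = um.true_divide(
p.py:12: RuntimeWarning: Mean of empty slice.
  f=abs(a)<.006; lo=b[f&(b<0)].mean();hi=b[f&(b>0)].mean(); ce=ce+Y*(lo+hi)/2
  ret = ret.dtype.type(ret / rcount)
p.py:13: RuntimeWarning: Mean of empty slice.
  d=w[a>.036].mean(0)-ce; th=np.arctan2(d[1],d[0])
```

```bash
python3 g.py .4565 .1905 .001 110
```

```text
t 1.65 pos [0.4544 0.1922 0.1405] yaw 112.1 q7 1.46 w 0.805
shift [-0.0011, -0.0024, 0.1395] rot [0.03, 0.05, 2.13]
```

Request:
arm_command --commands '[-0.001,-0.002,0.04,0,0,2.1,0.75,-0.001,-0.002,0.08,0,0,2.1,0.75,-0.001,-0.002,0.11,0,0,2.1,0.75,-0.001,-0.002,0.11,0,0,2.1,0.75,-0.001,-0.002,0.11,0,0,2.1,0.75]'

```text
t: 2.15
eef_pos: [0.4563, 0.1898, 0.0305]
tool_rot: [-0.0, -0.173, 0.985, 0.0]
contact_force: [-0.4, -0.1, 0.5]
gripper_width: 0.749
grasp_force: 0.0
```

```bash
python3 g.py .4565 .1905 .001 110
```

```text
t 2.15 pos [0.4563 0.1898 0.0305] yaw 109.9 q7 1.45 w 0.749
shift [-0.0004, 0.0005, 0.0295] rot [0.01, -0.03, -0.05]
```

Request:
arm_command --commands '[0,0,0.015,0,0,0,0.75,0,0,0.025,0,0,0,0.75,0,0,0.0295,0,0,0,0.75,0,0,0.0295,0,0,0,0.75]' --force 50

```text
t: 2.55
eef_pos: [0.4565, 0.1894, 0.0009]
tool_rot: [0.0, -0.173, 0.985, 0.0]
contact_force: [-0.1, -0.1, -0.6]
gripper_width: 0.749
grasp_force: 0.0
```

Request:
arm_command --commands '[0,0,0,0,0,0,0.5,0,0,0,0,0,0,0.5,0,0,0,0,0,0,0.5,0,0,0,0,0,0,0.5,0,0,0,0,0,0,0.5]' --force 50

```text
t: 3.05
eef_pos: [0.4568, 0.1896, 0.0016]
tool_rot: [0.001, -0.173, 0.985, 0.0]
contact_force: [-1.1, 0.1, 6.6]
gripper_width: 0.589
grasp_force: 52.0
```

Run:
```python
from h import *
c=snap('wrist','w2.png');cv2.imwrite('pics/w2c.png',cv2.resize(c['img'][150:384,130:380],None,fx=2,fy=2)[:,:,::-1])
o=get_obs();print(o['contact_force'],o['torque'],o['grasp_force'])
```

```text
[-1.68211383  0.0140541   5.14082798] [ 0.03357338  0.3702249  -0.06242472] 51.98112280340865
```

View pics/w2c.png

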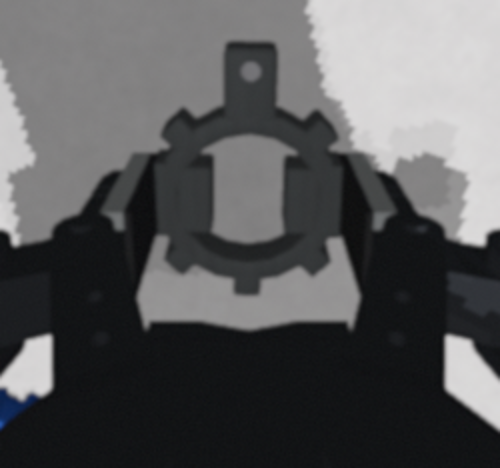

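The disc is held squarely by its flats, with the tab straight up in the crop at (250,43) and the back tooth at (248,290).

```bash
cat > off.py <<'E'
from h import *
from scipy.spatial.transform import Rotation as R
def off(c,px,z):
    o=get_obs();q=o['tool_rot'];r=R.from_quat([q[1],q[2],q[3],q[0]])
    print((r.inv().apply(ray(c,px,z)-o['eef_pos'])*1e3).round(1).tolist())
if __name__=='__main__':
    c=dict(np.load('pics/w2.png.npz'))
    off(c,[(130+250/2,150+43/2),(130+248/2,150+278/2),(130+248/2,150+292/2),(130+212/2,150+185/2),(130+285/2,150+185/2)],.0126)
E
python3 off.py; python3 g.py .515 -.09 .15 81
```

```text
[[41.0, 1.1, -11.0], [-28.5, 0.7, -10.9], [-33.3, 0.7, -10.9], [1.1, -9.3, -11.0], [1.2, 10.9, -10.9]]
t 3.1 pos [0.4568 0.1896 0.0017] yaw 109.9 q7 1.45 w 0.593
shift [0.0402, -0.2827, -0.1485] rot [0.05, 0.06, 28.88]
```

Request:
arm_command --commands '[0,0,-0.05,0,0,0,0.5,0.003,-0.02,-0.09,0,0,2,0.5,0.01,-0.07,-0.12,0,0,8,0.5,0.02,-0.12,-0.12,0,0,15,0.5,0.025,-0.165,-0.12,0,0,22,0.5,0.03,-0.21,-0.12,0,0,29,0.5,0.04,-0.25,-0.12,0,0,29,0.5,0.04,-0.282,-0.12,0,0,29,0.5]'

```text
t: 3.9
eef_pos: [0.5137, -0.0929, 0.1211]
tool_rot: [-0.0, 0.081, 0.997, -0.0]
contact_force: [0.5, 0.9, -1.7]
gripper_width: 0.593
grasp_force: 53.9
```

```bash
python3 g.py .514 -.09 .12 81
```

```text
t 3.9 pos [ 0.5137 -0.0929  0.1211] yaw 80.7 q7 1.61 w 0.593
shift [0.0002, 0.0029, 0.0011] rot [-0.04, -0.02, -0.29]
```

Request:
arm_command --commands '[0,0.002,0.03,0,0,0,0.5,0,0.002,0.03,0,0,0,0.5,0,0.002,0.03,0,0,0,0.5,0,0.002,0.03,0,0,0,0.5]'

```text
t: 4.3
eef_pos: [0.5154, -0.0867, 0.0915]
tool_rot: [0.0, 0.079, 0.997, 0.0]
contact_force: [-0.4, -0.8, -1.9]
gripper_width: 0.592
grasp_force: 53.8
```

```bash
python3 - <<'E'
from h import *
c=snap('wrist','w3.png'); s=snap('scene','s3.png')
o=get_obs();print(o['eef_pos'])
A=cv2.resize(c['img'][100:384,110:390],(380,386)); u,v=proj(s,o['eef_pos'])[0].astype(int)
B=cv2.resize(s['img'][v-60:v+60,u-60:u+60],(386,386),interpolation=cv2.INTER_CUBIC);print(u,v)
cv2.imwrite('pics/c3.png',np.hstack([A,B])[:,:,::-1])
E
python3 g.py .514 -.09 .09 81
```

```text
[ 0.51562257 -0.08680693  0.0915637 ]
308 250
t 4.4 pos [ 0.5156 -0.0868  0.0916] yaw 81.0 q7 1.62 w 0.589
shift [0.0011, -0.0034, 0.0016] rot [0.03, 0.08, -0.03]
```

View pics/c3.png

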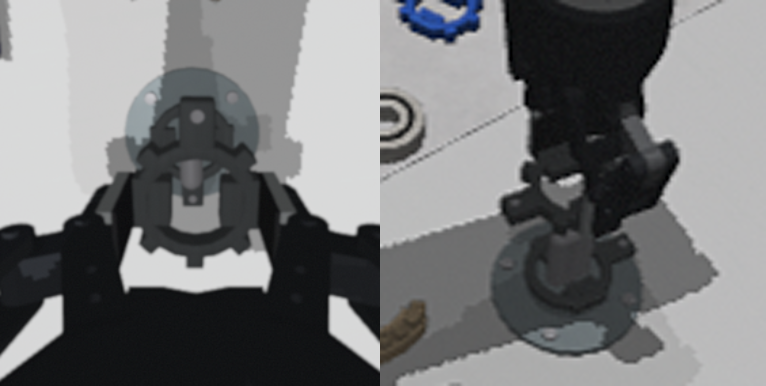

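The left crop shows the post ridge at about (191,158)–(191,190) inside the disc's slot, with the foot spanning (127..258,130). The right crop shows the disc above the post.

Run:
```python
from off import *
c=dict(np.load('pics/w3.png.npz'))
A=lambda x,y:(110+x/1.357,100+y/1.359)
off(c,[A(127,130),A(258,130),A(192,67)],.013)
off(c,[A(191,158),A(191,190),A(182,175),A(200,175)],.061)
off(c,[A(197,97),A(195,262),A(171,193),A(219,193)],.1025)
```

```text
[[3.0, -43.1, 78.5], [3.0, 41.6, 78.6], [43.4, -1.1, 78.5]]
[[1.7, -1.3, 30.6], [-16.4, -1.3, 30.6], [-7.8, -6.0, 30.6], [-7.8, 3.4, 30.6]]
[[41.7, 1.5, -11.0], [-30.4, 0.8, -10.9], [2.1, -9.0, -10.9], [2.1, 10.6, -10.9]]
```

Request:
arm_command --commands '[0,-0.0025,0,0,0,0,0.5,0,-0.0025,0,0,0,0,0.5,0,-0.0025,0.015,0,0,0,0.5,0,-0.0025,0.03,0,0,0,0.5,0,-0.0025,0.04,0,0,0,0.5,0,-0.0025,0.05,0,0,0,0.5,0,-0.0025,0.057,0,0,0,0.5,0,-0.0025,0.057,0,0,0,0.5]'

```text
t: 5.2
eef_pos: [0.5141, -0.09, 0.0327]
tool_rot: [-0.001, 0.079, 0.997, -0.0]
contact_force: [0.5, 0.1, -1.5]
gripper_width: 0.588
grasp_force: 53.8
```

```bash
python3 g.py .514 -.09 .023 81; python3 -c "
from h import *
o=get_obs();print(o['contact_force'],o['torque'],o['grasp_force'])"
```

```text
t 5.2 pos [ 0.5141 -0.09    0.0327] yaw 80.9 q7 1.66 w 0.588
shift [0.0001, -0.0, 0.0097] rot [-0.01, -0.09, -0.11]
[ 0.5033937   0.11665369 -1.53019071] [ 0.00361731  0.04049479 -0.00469125] 53.82221955573186
```

Request:
arm_command --commands '[0,0,0.004,0,0,0,0.5,0,0,0.007,0,0,0,0.5,0,0,0.0085,0,0,0,0.5,0,0,0.0095,0,0,0,0.5,0,0,0.0095,0,0,0,0.5]'

```text
t: 5.7
eef_pos: [0.5147, -0.09, 0.0241]
tool_rot: [0.0, 0.079, 0.997, 0.0]
contact_force: [-0.2, -1.2, -1.9]
gripper_width: 0.59
grasp_force: 53.8
```

Request:
arm_command --commands '[0,0,0.001,0,0,0,0.5,0,0,0.002,0,0,0,0.5,0,0,0.002,0,0,0,0.5]'

```text
t: 6.0
eef_pos: [0.5148, -0.09, 0.0231]
tool_rot: [0.0, 0.08, 0.997, 0.0]
contact_force: [-3.4, -0.1, 11.5]
gripper_width: 0.589
grasp_force: 55.2
```

Contact came at the expected height (TCP z 23.1 mm). I'll release and retreat.

Request:
arm_command --commands '[0,0,-0.0005,0,0,0,0.75,0,0,-0.0005,0,0,0,0.75,0,0,-0.0005,0,0,0,0.75,0,0,-0.02,0,0,0,0.75,0,0,-0.06,0,0,0,0.75,0,0,-0.1,0,0,0,0.75,0,0,-0.1,0,0,0,0.75]'

```text
t: 6.7
eef_pos: [0.5181, -0.0906, 0.1267]
tool_rot: [0.004, 0.08, 0.997, 0.0]
contact_force: [1.4, 0.3, -0.5]
gripper_width: 0.747
grasp_force: 0.0
```

```bash
python3 - <<'E'
from h import *
c=snap('wrist','w4.png'); s=snap('scene','s4.png')
A=cv2.resize(c['img'][60:260,150:350],(390,390),interpolation=cv2.INTER_CUBIC)
B=cv2.resize(s['img'][235:315,265:345],(390,390),interpolation=cv2.INTER_CUBIC)
cv2.imwrite('pics/c4.png',np.hstack([A,B])[:,:,::-1])
E
python3 g.py .482 .3295 .12 -82.5
```

```text
t 6.8 pos [ 0.5153 -0.09    0.1228] yaw 80.9 q7 1.61 w 0.746
shift [0.0992, 0.4089, 0.0028] rot [0.18, -0.02, 163.4]
```

View pics/c4.png

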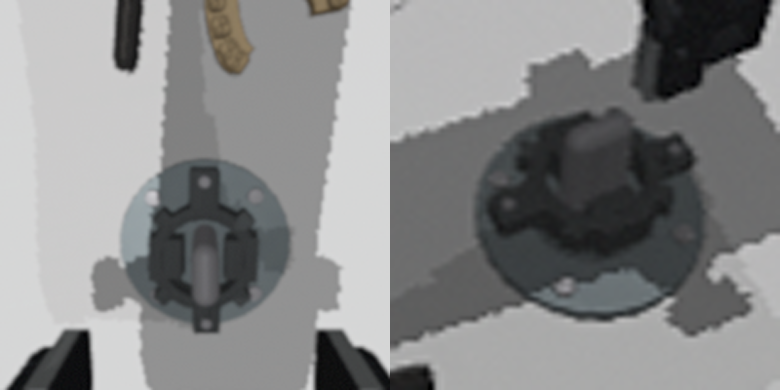

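The disc sits flat on the plate, its tab up at (204,182) in the left crop and the plate's tab opposite at (206,322). Next is the separator.

```bash
python3 g.py .482 .3295 .12 97.5
```

```text
t 6.8 pos [ 0.5153 -0.09    0.1228] yaw 80.9 q7 1.61 w 0.746
shift [0.0992, 0.4089, 0.0028] rot [0.01, 0.13, -16.6]
```

Request:
arm_command --commands '[0.099,0.409,0,0,0,-16.6,0.75,0.099,0.409,0,0,0,-16.6,0.75,0.099,0.409,0,0,0,-16.6,0.75,0.099,0.409,0,0,0,-16.6,0.75,0.099,0.409,0,0,0,-16.6,0.75,0.099,0.409,0,0,0,-16.6,0.75,0.099,0.409,0,0,0,-16.6,0.75,0.099,0.409,0,0,0,-16.6,0.75]'

```text
t: 7.6
eef_pos: [0.4818, 0.3101, 0.1203]
tool_rot: [-0.001, -0.065, 0.998, -0.001]
contact_force: [0.9, 0.4, -0.2]
gripper_width: 0.751
grasp_force: 0.0
```

```bash
python3 g.py .482 .3295 .12 97.5
```

```text
t 7.6 pos [0.4818 0.3101 0.1203] yaw 97.5 q7 1.08 w 0.751
shift [-0.0027, 0.0192, 0.0003] rot [-0.08, -0.15, 0.0]
```

Request:
arm_command --commands '[0,0,0,0,0,0,0.75,0,0,0,0,0,0,0.75,0,0,0,0,0,0,0.75]'

```text
t: 7.9
eef_pos: [0.4829, 0.3068, 0.1208]
tool_rot: [-0.001, -0.065, 0.998, -0.001]
contact_force: [-0.1, -0.1, -0.0]
gripper_width: 0.749
grasp_force: 0.0
```

```bash
python3 - <<'E'
from p import *
c=snap('wrist','w5.png'); p=proj(c,[.482,.3295,.0086])[0]; print(p)
for t in (70,85):part(c,p,.0086,t,45)
E
python3 g.py .482 .3295 .12 97.5
```

```text
[275.82147299 190.87674229]
box [24, 30, 49, 44, 695] c [nan nan] ang nan tip nan back nan flats nan
box [23, 29, 50, 45, 800] c [nan nan] ang nan tip nan back nan flats nan
t 7.95 pos [0.4833 0.3065 0.1211] yaw 97.4 q7 1.09 w 0.752
shift [-0.0017, 0.0229, 0.001] rot [-0.1, -0.09, -0.14]p.py:9: RuntimeWarning: Mean of empty slice.
  r=np.linalg.norm(w-ce,axis=1); d=w[r>.036].mean(0)-ce; th=np.arctan2(d[1],d[0])
  ret = um.true_divide(
p.py:12: RuntimeWarning: Mean of empty slice.
  f=abs(a)<.006; lo=b[f&(b<0)].mean();hi=b[f&(b>0)].mean(); ce=ce+Y*(lo+hi)/2
  ret = ret.dtype.type(ret / rcount)
p.py:13: RuntimeWarning: Mean of empty slice.
  d=w[a>.036].mean(0)-ce; th=np.arctan2(d[1],d[0])
```

View pics/w5.png

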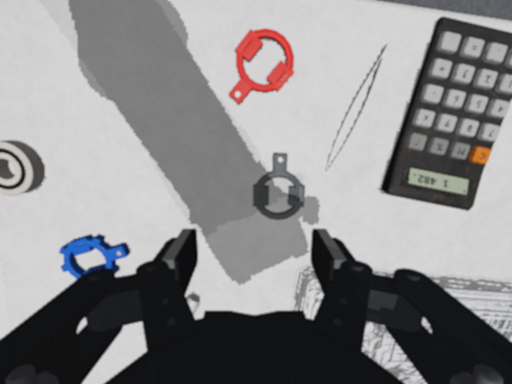

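The separator is at about (279,194), with the tab tip at (280,153) and the flats near columns 254 and 304.

Run:
```python
from off import *
c=dict(np.load('pics/w5.png.npz'))
off(c,[(280.5,153),(254,193),(304,193),(279,219.5)],.0086)
```

```text
[[36.0, 26.8, 112.5], [-4.1, 1.2, 112.5], [-4.0, 51.6, 112.4], [-32.5, 27.2, 112.4]]
```

Request:
arm_command --commands '[-0.0045,0.024,0.03,0,0,0,0.75,-0.0045,0.024,0.06,0,0,0,0.75,-0.0045,0.024,0.09,0,0,0,0.75,-0.0045,0.024,0.09,0,0,0,0.75,-0.0045,0.024,0.09,0,0,0,0.75]'

```text
t: 8.45
eef_pos: [0.485, 0.3315, 0.0322]
tool_rot: [-0.0, -0.064, 0.998, -0.001]
contact_force: [0.8, 0.6, 0.8]
gripper_width: 0.746
grasp_force: 0.0
```

```bash
python3 - <<'E'
from h import *
c=snap('wrist','w6.png');cv2.imwrite('pics/w6c.png',cv2.resize(c['img'][150:384,130:380],None,fx=2,fy=2)[:,:,::-1])
E
python3 g.py .482 .3295 .001 97.5
```

```text
t 8.5 pos [0.4856 0.3324 0.0332] yaw 97.4 q7 1.07 w 0.749
shift [0.004, -0.0024, 0.0322] rot [0.01, 0.06, -0.11]
```

View pics/w6c.png

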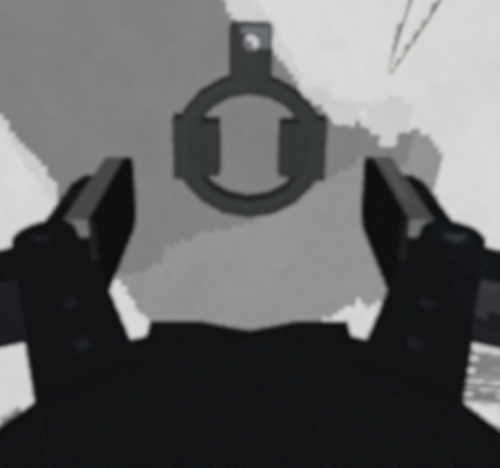

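Run:
```python
from off import *
c=dict(np.load('pics/w6.png.npz'))
P=lambda x,y:(130+x/2,150+y/2)
off(c,[P(251,22),P(174,147),P(326,147),P(249,211)],.0086)
```

```text
[[42.1, 0.9, 24.5], [-0.7, -25.2, 24.6], [-0.6, 26.6, 24.6], [-24.8, 0.4, 24.6]]
```

Request:
arm_command --commands '[0,0,0.018,0,0,0,0.75,0,0,0.028,0,0,0,0.75,0,0,0.032,0,0,0,0.75,0,0,0.032,0,0,0,0.75]'

```text
t: 8.9
eef_pos: [0.4847, 0.333, 0.0003]
tool_rot: [-0.0, -0.065, 0.998, -0.0]
contact_force: [-0.2, -0.2, -0.5]
gripper_width: 0.744
grasp_force: 0.0
```

Request:
arm_command --commands '[0,0,0,0,0,0,0.5,0,0,0,0,0,0,0.5,0,0,0,0,0,0,0.5,0,0,0,0,0,0,0.5,0,0,0,0,0,0,0.5]' --force 50

```text
t: 9.4
eef_pos: [0.4851, 0.3333, 0.0012]
tool_rot: [0.0, -0.065, 0.998, 0.0]
contact_force: [-1.4, -1.6, 5.0]
gripper_width: 0.588
grasp_force: 52.1
```

```bash
python3 g.py .515 -.09 .12 -99
```

```text
t 9.4 pos [0.4851 0.3333 0.0012] yaw 97.5 q7 1.07 w 0.588
shift [0.0253, -0.4235, -0.1191] rot [-0.07, 0.06, -163.52]
```

Request:
arm_command --commands '[0,0,-0.045,0,0,0,0.5,0,0,-0.09,0,0,8,0.5,0,-0.02,-0.119,0,0,16,0.5,0,-0.05,-0.119,0,0,24,0.5,0,-0.08,-0.119,0,0,32,0.5,0,-0.11,-0.119,0,0,40,0.5,0,-0.14,-0.119,0,0,48,0.5,0,-0.17,-0.119,0,0,56,0.5]'

```text
t: 10.2
eef_pos: [0.5069, 0.1635, 0.1196]
tool_rot: [0.0, 0.413, 0.911, 0.001]
contact_force: [1.1, 0.4, -0.7]
gripper_width: 0.586
grasp_force: 52.7
```

```bash
python3 g.py .515 -.09 .12 -99;python3 g.py .515 -.09 .12 -30
```

```text
t 10.2 pos [0.5069 0.1635 0.1196] yaw 41.2 q7 0.5 w 0.586
shift [-0.1962, -0.1608, -0.0006] rot [0.02, -0.08, 140.17]
t 10.2 pos [0.5069 0.1635 0.1196] yaw 41.2 q7 0.5 w 0.586
shift [-0.1962, -0.1608, -0.0006] rot [0.05, -0.04, 71.17]
```

Request:
arm_command --commands '[-0.025,-0.02,0,0,0,8,0.5,-0.05,-0.04,0,0,0,16,0.5,-0.075,-0.06,0,0,0,24,0.5,-0.1,-0.08,0,0,0,32,0.5,-0.125,-0.1,0,0,0,40,0.5,-0.15,-0.12,0,0,0,48,0.5,-0.175,-0.14,0,0,0,56,0.5,-0.195,-0.16,0,0,0,64,0.5]'

```text
t: 11.0
eef_pos: [0.5165, -0.089, 0.1197]
tool_rot: [0.0, 0.833, 0.553, 0.001]
contact_force: [1.4, -0.7, -1.0]
gripper_width: 0.586
grasp_force: 52.7
```

```bash
python3 g.py .515 -.09 .12 -99
```

```text
t 11.0 pos [ 0.5165 -0.089   0.1197] yaw -22.9 q7 0.06 w 0.586
shift [-0.0015, -0.001, -0.0003] rot [0.03, -0.09, 76.15]
```

Request:
arm_command --commands '[0,0,0,0,0,8,0.5,0,0,0,0,0,16,0.5,0,0,0,0,0,24,0.5,0,0,0,0,0,32,0.5,0,0,0,0,0,40,0.5,0,0,0,0,0,48,0.5,0,0,0,0,0,56,0.5,0,0,0,0,0,64,0.5]'

```text
t: 11.8
eef_pos: [0.5163, -0.0871, 0.1194]
tool_rot: [-0.0, 1.0, 0.028, 0.0]
contact_force: [0.5, 0.0, -1.0]
gripper_width: 0.591
grasp_force: 52.7
```

Request:
arm_command --commands '[0,0,0.01,0,0,6,0.5,0,0,0.02,0,0,12,0.5,0,0,0.026,0,0,12,0.5,0,0,0.026,0,0,12,0.5,0,0,0.026,0,0,12,0.5]'

```text
t: 12.3
eef_pos: [0.5163, -0.0875, 0.0934]
tool_rot: [-0.0, 0.997, -0.073, 0.0]
contact_force: [-0.6, -0.0, -0.5]
gripper_width: 0.586
grasp_force: 52.7
```

```bash
python3 - <<'E'
from h import *
c=snap('wrist','w7.png');cv2.imwrite('pics/w7c.png',cv2.resize(c['img'][100:384,110:390],None,fx=2,fy=2)[:,:,::-1])
E
python3 g.py .515 -.09 .09 -99
```

```text
t 12.35 pos [ 0.5164 -0.0876  0.0935] yaw -98.4 q7 -0.95 w 0.589
shift [-0.001, 0.0026, 0.0035] rot [-0.03, -0.04, 0.58]
```

View pics/w7c.png

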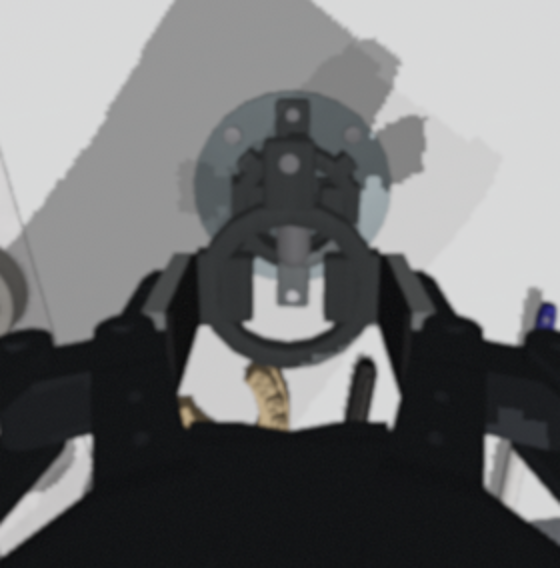

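The held ring's tab is at (289,163) in the crop, with its slot from 252 to 326. The foot spans 194–391 with its top at row 90.

Run:
```python
from off import *
c=dict(np.load('pics/w7.png.npz'))
P=lambda x,y:(110+x/2,100+y/2)
off(c,[P(194,185),P(391,185),P(292,90)],.013)
off(c,[P(275,245),P(309,245)],.061)
off(c,[P(289,139),P(289,362),P(252,289),P(326,289)],.1005)
```

```text
[[5.6, -42.0, 80.6], [5.8, 44.8, 80.5], [47.1, 1.0, 80.6]]
[[-3.4, -5.2, 32.5], [-3.4, 6.9, 32.5]]
[[42.3, -0.4, -6.9], [-24.7, -0.3, -7.0], [-1.0, -10.9, -7.0], [-1.0, 10.2, -7.0]]
```

Request:
arm_command --commands '[0.0005,0.002,0,0,0,0.6,0.5,0.0005,0.002,0,0,0,0.6,0.5,0.0005,0.002,0.015,0,0,0.6,0.5,0.0005,0.002,0.03,0,0,0.6,0.5,0.0005,0.002,0.04,0,0,0.6,0.5,0.0005,0.002,0.047,0,0,0.6,0.5,0.0005,0.002,0.05,0,0,0.6,0.5,0.0005,0.002,0.05,0,0,0.6,0.5]'

```text
t: 13.15
eef_pos: [0.5163, -0.0897, 0.043]
tool_rot: [0.0, 0.997, -0.079, -0.0]
contact_force: [-0.7, -0.4, -1.2]
gripper_width: 0.593
grasp_force: 52.7
```

Request:
arm_command --commands '[0,0,0.004,0,0,0,0.5,0,0,0.007,0,0,0,0.5,0,0,0.0085,0,0,0,0.5,0,0,0.0095,0,0,0,0.5,0,0,0.0095,0,0,0,0.5]'

```text
t: 13.65
eef_pos: [0.5163, -0.0895, 0.0337]
tool_rot: [-0.0, 0.997, -0.079, -0.0]
contact_force: [-0.9, 0.4, 0.6]
gripper_width: 0.588
grasp_force: 52.9
```

Request:
arm_command --commands '[0,0,0.0008,0,0,0,0.5,0,0,0.0014,0,0,0,0.5,0,0,0.0014,0,0,0,0.5]'

```text
t: 13.95
eef_pos: [0.5163, -0.0896, 0.0335]
tool_rot: [-0.001, 0.997, -0.08, 0.0]
contact_force: [-5.8, 3.0, 20.0]
gripper_width: 0.584
grasp_force: 54.9
```

Seated at 33.5 mm as predicted. I'll ease off, release and retreat.

Request:
arm_command --commands '[0,0,-0.001,0,0,0,0.75,0,0,-0.001,0,0,0,0.75,0,0,-0.001,0,0,0,0.75,0,0,-0.02,0,0,0,0.75,0,0,-0.06,0,0,0,0.75,0,0,-0.1,0,0,0,0.75,0,0,-0.1,0,0,0,0.75]'

```text
t: 14.65
eef_pos: [0.519, -0.0907, 0.1361]
tool_rot: [0.0, 0.997, -0.08, 0.003]
contact_force: [0.0, -0.5, -0.5]
gripper_width: 0.752
grasp_force: 0.0
```

Run:
```python
from h import *
c=snap('wrist','w8.png'); s=snap('scene','s8.png')
A=cv2.resize(c['img'][60:260,150:350],(390,390),interpolation=cv2.INTER_CUBIC)
B=cv2.resize(s['img'][235:315,265:345],(390,390),interpolation=cv2.INTER_CUBIC)
cv2.imwrite('pics/c8.png',np.hstack([A,B])[:,:,::-1])
```

```text
(no output)
```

View pics/c8.png

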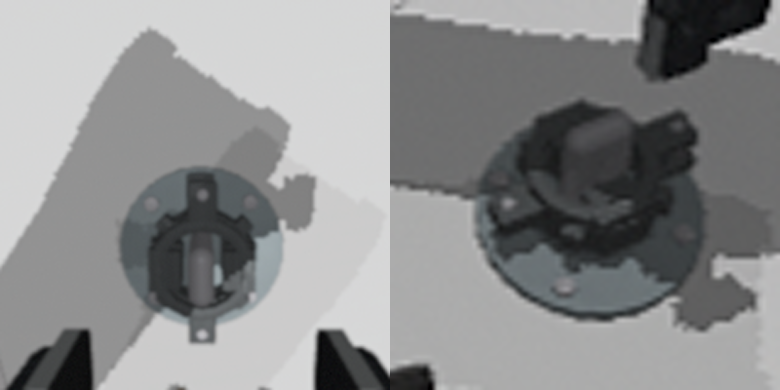

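The separator lies flat on the disc, its tab above the first plate's at (202,195) and the disc's tab opposite at (202,332). I'll hand in.

```bash
python3 -c "
from station import hand_in
print(hand_in())"
```

```text
the job is handed in; nothing more can be done
None
```

The friction disc and then the separator plate are on the hub, flat and fully down with their tabs on opposite sides, and the job was handed in at about 15 s; I viewed 11 pictures, one over the limit of 10.

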